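# Put a cleaned find away under a lift-and-slide hatch

### The job

Put the small tan stone away in the finds case. Lift the blue hatch up off its recessed seat, slide it along its channels until it is parked on the deck with the well fully open, and let go of it; set the tan stone down gently in the well, then slide the hatch back and lower it flat into its seat so that the well is closed. Leave the other two stones and the loupe where they are.

Things in the scene. Friction and masses are not known exactly. Their poses are not given: they have to be found in the camera images.
- finds_case: Fixed plywood case, 146 (x) x 246 (y) x 60 mm high. Origin: centre of its underside; z up; the hatch slides open along its +y. The -y half is a well closed by the hatch, the +y half a parking deck. Channels along both long sides: side walls 130 mm apart, with lips (57 to 73 mm off the centre line, 56 to 60 mm up) that keep the hatch in. End walls 52 mm high, inner faces at y -115 and +115 mm.
- hatch_seat (a point): Point on the case where the centre of the hatch's underside lies when closed: x 0, y -57 mm, 34 mm above the case's origin; axes as the case. The seat is a 10 mm ledge round the well; play 3 mm each way in x and y. A 6 mm step at y +1 mm (case) blocks the seated hatch: to slide, it must be raised at least 6 mm (11 mm is right; the lips stop it at 16 mm).
- deck_centre (a point): Point on the case where the centre of the hatch's underside lies when fully parked: top of the parking deck, x 0, y +58 mm, 40 mm above the case's origin (115 mm along +y from the seat and 6 mm higher); axes as the case. Up to 10 mm short of it the well is still fully open; end play 2 mm.
- hatch_grip (a point): Centre of the grip bar of the hatch, a loose blue plate 124 (x) x 110 (y) x 6 mm, 0.28 kg, axes as the case. The aluminium bar, 80 mm long in x, 14 mm wide in y, 14 mm high, stands on posts (33 mm either side in x) over the plate's middle; this point is 39 mm above the plate's underside, 33 mm above its top. Grasp from above, fingers closing along y.
- tan_stone (a point): Centre (half-way up) of the small tan (yellow-brown) stone, 40 (x) x 51 (y) x 25 mm, 74 g, loose on the table; grasp across its 40 mm (its x). It may trade places with the two other stones.
- well_floor (a point): Centre of the floor of the well, where the stone belongs; axes as the case. The well is 110 mm in x and 96 mm in y; from its floor to the underside of the closed hatch is 30 mm, to the lips' tops 56 mm. Fingers that close along y come down clear of the lips.
- pale_find: Pale grey cleaned stone, 48 x 68 x 26 mm, loose on the table; origin at the centre of its underside. Leave alone.
- dark_find: Flat dark grey stone, 53 x 72 x 17 mm, loose on the table; origin at the centre of its underside. Leave alone.
- stand_loupe: Small stand loupe, black ring over a clear foot, 42 mm across, 40 mm high, loose on the table; origin at the centre of its underside. Leave alone.

How it is judged (in metres and radians):
On the way, in this order (a step that is already met when the one before it is completed fails the run):
1. the hatch lies flat on the parking deck, clear of the well, still in its channels, and let go (y of hatch_grip in the frame of finds_case between 0.046 and 0.066 m and z of hatch_grip in the frame of finds_case between 0.077 and 0.082 m and angle between hatch_grip's own z axis and vertical below 0.06 rad and contact force between the fingers and hatch below 0.1 N), for 0.2 s.
2. the tan stone rests on the floor of the open well, let go (x of tan_stone in the frame of well_floor between -0.05 and 0.05 m and y of tan_stone in the frame of well_floor between -0.045 and 0.045 m and z of tan_stone in the frame of well_floor below 0.022 m and linear speed of tan_find below 0.03 m/s and contact force between the fingers and tan_find below 0.1 N), for 0.2 s.
At the end, for the whole second after the job is handed in: The tan stone lies at rest on the floor inside the well, and the hatch lies at rest flat in its seat over it: height within 2 mm of seated, centred within 6 mm, tilted less than 2 degrees (x of tan_stone in the frame of well_floor between -0.05 and 0.05 m and y of tan_stone in the frame of well_floor between -0.045 and 0.045 m and z of tan_stone in the frame of well_floor between 0 and 0.022 m and y of hatch_grip in the frame of finds_case between -0.063 and -0.051 m and x of hatch_grip in the frame of finds_case between -0.006 and 0.006 m and z of hatch_grip in the frame of finds_case between 0.0705 and 0.075 m and angle between hatch_grip's own z axis and vertical below 0.035 rad and linear speed of each of hatch, tan_find below 0.02 m/s); the robot touches nothing.
It fails at once if the tan stone is dropped or thrown into the well (faster than 0.6 m/s there, as after a fall of some 2 cm) (horizontal distance between tan_stone and well_floor below 0.06 m and z of tan_stone in the frame of well_floor below 0.07 m and linear speed of tan_find above 0.6 m/s).
It fails at once if the hatch leaves its channels (beyond an end wall, or lifted out of the lips) (y of hatch_grip in the frame of finds_case above 0.075 m or y of hatch_grip in the frame of finds_case below -0.075 m or z of hatch_grip in the frame of finds_case above 0.1 m).
It fails at once if another stone or the loupe is moved by more than 2 cm (distance of any of pale_find, dark_find, stand_loupe from where it was at the start of the episode above 0.02 m).
It also fails if it takes over 61 s, if anything falls off the work surface, if the arm or the gripper's body presses on something with over 40 N, if the wrist force passes 120 N, or if a joint passes its speed limit or range.

### The arm

A 7-joint arm with a two-finger parallel gripper is mounted at the origin on a cart in front of the work surface, level with it; the furniture and walls round the work are solid. World frame = base frame: x ahead of the robot, y to its left, z up, the work surface at z = 0. Lengths are in mm, angles in rad, forces in N, time in s.
With the tool pointing down it reaches from about 425 to 875 mm from the base axis. Payload 9.9 kg.
Tool frame: the origin (TCP) lies midway between the tips of the shut fingers; the grasp point (between the pads) lies 19 mm behind it; z points along the fingers, y is the line along which they close (so a half turn about z gives the same grasp; the last joint's range is limited). The gripper opens to 85 mm and grips with 20 to 120 N. Pads are 22 mm wide; open, the fingers measure 114 mm over their backs; the gripper's body (76 mm by 85 mm) begins 54 mm behind the grasp point. The pads swing forward as they close: fully open they stand 13 mm farther back than shut.
Start: joints at [1.097, 0.576, 0.025, 1.437, -0.015, 1.129, -0.057], TCP at [256.507, -624.366, 231.289] pointing down, gripper open.
Joint ranges: [-2.76, 2.76], [-0.34, 2.15], [-1.52, 1.57], [0.19, 2.46], [-1.09, 4.23], [0.17, 1.99], [-2.82, 2.82]. Speed limits (rad/s): [2.22, 2.22, 3.01, 3.01, 3.14, 3.14, 3.14].

### API

Orientations are given as a 3x3 rotation matrix whose columns are the frame's x, y, z axes.
In Python, from rig import env gives the robot as it stands.
- The arm moves only by the tool carry_out, never from a script. Its argument "deltas" is a list of rows, each an object of numbers: "claw": the opening, from 0 (shut) to 1 (fully open); "dx", "dy", "dz": the shift along the tool's x, y, z each as a share of 0.25 m, from -1 to 1; "twist": the turn about the tool's z as a share of 180 degrees, from -1 to 1. A call has exactly 10 rows; each row shifts and turns the commanded pose from where the row before left it, along the tool's axes as they then stand; what a row does not reach is not made up. A row lasts 1/10 s, in which the tool goes at most 50 mm and 8.59 degrees, less where a joint would pass 70% of its speed; a pose out of reach is approached as far as the arm can. A call with a number of a shift or a turn outside -1 to 1 is refused whole. A call with a gripper value outside its range is refused whole. The fingers move at their own pace and stop on an object; "grip_force" is the grip in N (left out, the last holds). Time passes only in rows, so rows that do not move let the fingers close, or fill a call up. It gives the time, the measured TCP pose, the force, the opening and the grip force at its end, in the units of the state.
- env.observe(): the state, without advancing time (a new reading comes with each control period).
- env.read_camera(name): name is "scene" or "top" or "wrist"; returns (picture, depth): 384x512x3 uint8, red, green, blue; 384x512 float32, mm along the optical axis (not along the pixel's ray), 0 where there is no reading.
- env.get_calibration(name): a dict with "fx", "fy", "cx", "cy" (pixels), "extrinsics" (4x4, takes a point from camera to world coordinates); the wrist camera has in their place "hand_eye" (4x4, takes a point from camera to tool coordinates, whose origin is the TCP and whose axes are the flange's). Camera axes: x right, y down, z forward; pixel columns grow to the right and rows downward; lengths in mm; the calibration is good to about 2 mm. A picture is of the moment at which its call begins: read the wrist's pose just before it. get_calibration takes no time and is no camera call.
- env.hand_in(): hands the job in; it is judged then, once.
Trained networks look in the newest picture that a camera, given by its name, has taken for a name from the list of things; names that differ only in an ending like _2 or _b are one class to them, and where a whole thing is asked for, a point or a joint stands for the part that bears it (a point fixed in the world has none). Each returns a list of dicts, best first, with "conf" (0 to 1); they miss things now and then, are a little off and sometimes report something else, mostly with a low value. They report only what shows in the picture. A call takes as long as a camera call.
- env.boxes_of(camera, thing): "rect" ([centre column, centre row, width, height] in pixels, round what is visible of it).
The state is a dict: "time": time; "joints": joint angles; "dq": joint speeds; "tau": joint torques, N m; "eef_pos": TCP position; "tcp_rot": TCP orientation; "force": force on the tool from outside, world axes, zero at the start; "wrist_torque": the same for the moment, N m; "finger_gap": finger opening in mm; "gripper_force": force on a finger pad.
Only numpy, scipy, OpenCV 4.12 (cv2) and the standard library are available. Lean on these libraries where they do the work, as an engineer would, in place of code of your own. Each camera call takes 0.05 s, during which the arm holds its last target. There are 200 camera calls.

## Working session

There is one attempt and no reset: what is moved stays moved. The work goes in short steps, Python scripts to look and compute and a tool call to move; the robot and the scene stay as the last step left them, time stands still between calls to the robot, and variables do not carry over. Pictures are saved under pics/ and viewed, at most 10 in all, crops included, and the job is handed in when it is done.

Besides the shell and the picture viewer there is one more tool, called after ">>>" as name(argument=value, ...) on one line, values as JSON. carry_out: Moves the arm, as the interface text tells. Shift numbers are shares of 0.25 m and turn numbers shares of 180 degrees, none past 1 either way. Its arguments: {"type":"object","properties":{"deltas":{"type":"array","items":{"type":"object","properties":{"claw":{"type":"number"},"dx":{"type":"number","minimum":-1,"maximum":1},"dy":{"type":"number","minimum":-1,"maximum":1},"dz":{"type":"number","minimum":-1,"maximum":1},"twist":{"type":"number","minimum":-1,"maximum":1}}}},"grip_force":{"type":"number"}},"required":["deltas"]}

```bash
mkdir -p pics
cat > h.py <<'E'
import numpy as np, cv2
from rig import env
def world(name, depth, pts=None):
    c=env.get_calibration(name)
    E=np.array(c["extrinsics"]) if "extrinsics" in c else None
    if E is None:
        s=env.observe();T=np.eye(4);T[:3,:3]=np.array(s["tcp_rot"]);T[:3,3]=s["eef_pos"];E=T@np.array(c["hand_eye"])
    v,u=np.mgrid[:depth.shape[0],:depth.shape[1]]
    P=np.stack([(u-c["cx"])/c["fx"]*depth,(v-c["cy"])/c["fy"]*depth,depth],-1)
    return P@E[:3,:3].T+E[:3,3]
E
python3 - <<'E'
from h import *
s=env.observe();print(s["time"],s["eef_pos"],np.round(s["tcp_rot"],3).tolist(),s["finger_gap"])
im,d=env.read_camera("top");cv2.imwrite("pics/top.png",im[...,::-1]);np.save("top_d.npy",d);np.save("top_i.npy",im)
W=world("top",d);np.save("top_w.npy",W)
for t in ["finds_case","hatch_grip","tan_stone","pale_find","dark_find","stand_loupe"]:
    for b in env.boxes_of("top",t)[:2]:
        u,v=map(int,b["rect"][:2]);print(t,round(b["conf"],2),np.round(b["rect"]),W[v,u].round())
print(env.observe()["time"])
E
```

```text
0.0 [ 256.36614396 -623.93755309  230.43526853] [[0.925, 0.38, -0.001], [0.38, -0.925, 0.002], [-0.0, -0.002, -1.0]] 85.11002726185251
finds_case 0.96 [204. 215. 105.  74.] [529. 103.  40.]
hatch_grip 0.6 [230. 211.  44.  54.] [537.  40.  81.]
tan_stone 0.76 [287. 197.  23.  17.] [ 574. -103.   27.]
tan_stone 0.33 [205. 215. 110.  71.] [529. 103.  40.]
pale_find 0.75 [299. 153.  20.  24.] [ 690. -132.   22.]
dark_find 0.6 [327. 183.  32.  22.] [ 612. -204.   13.]
stand_loupe 0.6 [281. 252.  21.  19.] [440. -87.  28.]
stand_loupe 0.53 [203. 214. 108.  74.] [529. 108.  39.]
0.35
```

View pics/top.png

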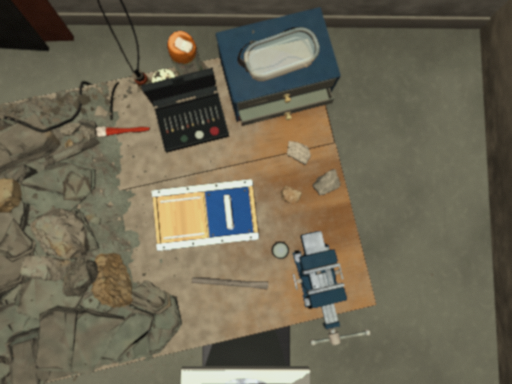

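The top view shows the case centred at (205,215), hatch on its right (world −y) and deck on its left, with a slight yaw. The tan stone is at (290,195), pale at (298,152), dark at (327,183) and the loupe at (281,250).

Run:
```python
from h import *
W=np.load("top_w.npy");im=np.load("top_i.npy").astype(int)
def rect(m,n):
    p=W[m][:,:2].astype(np.float32);r=cv2.minAreaRect(p);print(n,len(p),np.round(r[0],1),np.round(r[1],1),round(r[2],1),np.median(W[m][:,2]).round(1))
box=np.zeros(im.shape[:2],bool);box[175:255,145:265]=1
rect(box&(W[...,2]>28)&(W[...,2]<66),"case")
rect(box&(im[...,2]-im[...,0]>50),"blue plate")
rect(box&(W[...,2]>68),"bar")
b=np.zeros_like(box);b[183:206,276:304]=1
rect(b&(W[...,2]>8),"tan")
i=np.load("top_i.npy")[150:270,140:350,::-1];cv2.imwrite("pics/a.png",cv2.resize(i,None,fx=3.8,fy=3.8,interpolation=cv2.INTER_CUBIC))
print(env.get_calibration("wrist"))
```

```text
case 5879 [527.9 101.6] [147.6 246.5] 6.9 40.0
blue plate 1620 [529.3  42.4] [126.7 104.7] 6.5 39.1
bar 235 [517.1  35.2] [116.4  33.6] 24.0 79.2
tan 248 [535.2 -64. ] [ 46.7 176.3] 45.2 20.2
{'fx': 302.9555128349134, 'fy': 302.9555128349134, 'cx': 258.19957707021376, 'cy': 191.3749689622419, 'hand_eye': array([[ 1.03726517e-04, -9.53658805e-01, -3.00890135e-01,
         7.66595820e+01],
       [ 9.99998868e-01,  5.50481053e-04, -1.39999506e-03,
         4.11512831e-01],
       [ 1.50075194e-03, -3.00889650e-01,  9.53657783e-01,
        -1.43375085e+02],
       [ 0.00000000e+00,  0.00000000e+00,  0.00000000e+00,
         1.00000000e+00]])}
```

```bash
cat >> h.py <<'E'
def go(x,y,z,yaw):
    "needed twist (share) and then shift (shares) in the tool axes after the twist; yaw = direction of tool x, deg"
    s=env.observe();R=np.array(s["tcp_rot"]);cur=np.degrees(np.arctan2(R[1,0],R[0,0]))
    a=np.radians(yaw);Rn=np.array([[np.cos(a),np.sin(a),0],[np.sin(a),-np.cos(a),0],[0,0,-1]])
    d=Rn.T@(np.array([x,y,z])-s["eef_pos"])
    print("t",s["time"],"pos",np.round(s["eef_pos"],1),"yaw",cur.round(2),"gap",round(s["finger_gap"],1),"F",np.round(s["force"],1),"| twist",((cur-yaw)/180).round(4),"shift mm",d.round(1),"share",(d/250).round(4),"rows",(np.linalg.norm(d)/50).round(1))
E
python3 - <<'E'
from h import *
W=np.load("top_w.npy")
print("max z vise",W[225:330,265:365,2].max(), "between", W[200:260,230:300,2].max(), "stones",W[140:200,270:345,2].max())
go(535,45,231,6.9)
E
```

```text
max z vise 1097.422990647315 between 1097.422990647315 stones 1097.422990647315
t 0.35 pos [ 256.5 -624.3  231.1] yaw 22.33 gap 85.7 F [-0.4 -0.5  0.5] | twist 0.0857 shift mm [ 3.569e+02 -6.310e+02  1.000e-01] share [ 1.4277e+00 -2.5239e+00  4.0000e-04] rows 14.5
```

Run:
```python
from h import *
W=np.load("top_w.npy");d=np.load("top_d.npy")
z=np.where(d>0,W[...,2],np.nan)
for n,(a,b,c,e) in dict(vise=(225,330,285,365),path=(195,262,255,300),stones=(140,200,270,345)).items():
    k=z[a:b,c:e];i=np.unravel_index(np.nanargmax(k),k.shape);print(n,np.nanmax(k),W[a+i[0],c+i[1]].round())
im,_=env.read_camera("scene");cv2.imwrite("pics/scene.png",im[...,::-1])
```

```text
vise 115.23814777233815 [ 345. -208.  115.]
path 95.36903736440831 [ 426. -123.   95.]
stones 28.109569146915874 [ 571. -115.   28.]
```

View pics/scene.png

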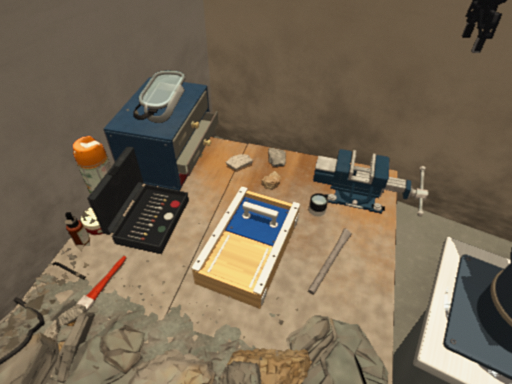

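The scene view shows the gripper off the right of the table, a blue vise (up to 115 mm) at (355,175), and the closed hatch at (262,210) with the grip bar along the case's x. The path at z 231 clears the vise.

>>> carry_out(deltas=[{"twist": 0.0428, "claw": 1}, {"twist": 0.0428}, {"dx": 0.0892, "dy": -0.1577}, {"dx": 0.0892, "dy": -0.1577}, {"dx": 0.0892, "dy": -0.1577}, {"dx": 0.0892, "dy": -0.1577}, {"dx": 0.0892, "dy": -0.1577}, {"dx": 0.0892, "dy": -0.1577}, {"dx": 0.0892, "dy": -0.1577}, {"dx": 0.0892, "dy": -0.1577}])

```text
$.deltas[0]: bad value
```

>>> carry_out(deltas=[{"dx": 0.0892, "dy": -0.1577}, {"dx": 0.0892, "dy": -0.1577}, {"dx": 0.0892, "dy": -0.1577}, {"dx": 0.0892, "dy": -0.1577}, {"dx": 0.0892, "dy": -0.1577}, {"dx": 0.0892, "dy": -0.1577}, {"dx": 0.0892, "dy": -0.1577}, {"dx": 0.0892, "dy": -0.1577}, {}, {}])

```text
$.deltas[0]: bad value
```

Run:
```python
from h import *
go(535,45,231,6.9)
im,d=env.read_camera("wrist");W=world("wrist",d);W[d==0]=np.nan
cv2.imwrite("pics/w1.png",im[...,::-1]);np.save("w1_w.npy",W);np.save("w1_i.npy",im)
for lo,hi in [(68,90),(52,66)]:
    m=(W[...,2]>lo)&(W[...,2]<hi);p=W[m][:,:2].astype(np.float32)
    print(lo,len(p),cv2.minAreaRect(p),np.median(W[m],0))
```

```text
t 0.4 pos [ 256.5 -624.3  231.2] yaw 22.33 gap 85.0 F [ 1.  -0.6  0. ] | twist 0.0857 shift mm [ 3.569e+02 -6.310e+02  2.000e-01] share [ 1.4277e+00 -2.5240e+00  6.0000e-04] rows 14.5
68 0 ((0.0, 0.0), (0.0, 0.0), 0.0) [nan nan nan]
52 0 ((0.0, 0.0), (0.0, 0.0), 0.0) [nan nan nan]
  return _methods._mean(a, axis=axis, dtype=dtype,
  ret = um.true_divide(
```

View pics/w1.png

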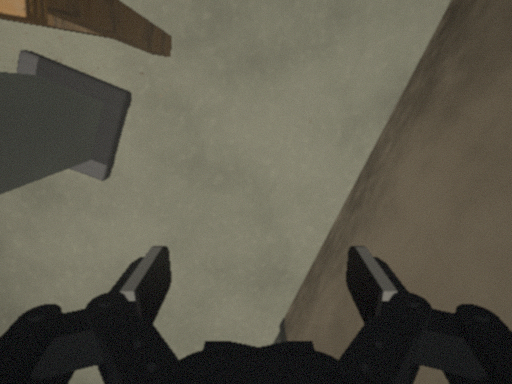

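The calls were refused, so the arm hasn't moved. This view only shows the floor and the fingers (tips at (160,255) and (355,255)). I'll retry with every field filled in.

>>> carry_out(deltas=[{"claw": 1, "dx": 0, "dy": 0, "dz": 0, "twist": 0.0428}, {"claw": 1, "dx": 0, "dy": 0, "dz": 0, "twist": 0.0428}, {"claw": 1, "dx": 0.0892, "dy": -0.1577, "dz": 0, "twist": 0}, {"claw": 1, "dx": 0.0892, "dy": -0.1577, "dz": 0, "twist": 0}, {"claw": 1, "dx": 0.0892, "dy": -0.1577, "dz": 0, "twist": 0}, {"claw": 1, "dx": 0.0892, "dy": -0.1577, "dz": 0, "twist": 0}, {"claw": 1, "dx": 0.0892, "dy": -0.1577, "dz": 0, "twist": 0}, {"claw": 1, "dx": 0.0892, "dy": -0.1577, "dz": 0, "twist": 0}, {"claw": 1, "dx": 0.0892, "dy": -0.1577, "dz": 0, "twist": 0}, {"claw": 1, "dx": 0.0892, "dy": -0.1577, "dz": 0, "twist": 0}])

```text
time: 1.45
eef_pos: [396.1, -288.1, 231.6]
tcp_rot: [[0.993, 0.121, 0.001], [0.121, -0.993, -0.0], [0.001, 0.0, -1.0]]
force: [1.2, -0.0, -0.6]
finger_gap: 85.4
gripper_force: 0.0
```

>>> carry_out(deltas=[{"claw": 1, "dx": 0.0892, "dy": -0.1577, "dz": 0, "twist": 0}, {"claw": 1, "dx": 0.0892, "dy": -0.1577, "dz": 0, "twist": 0}, {"claw": 1, "dx": 0.0892, "dy": -0.1577, "dz": 0, "twist": 0}, {"claw": 1, "dx": 0.0892, "dy": -0.1577, "dz": 0, "twist": 0}, {"claw": 1, "dx": 0.0892, "dy": -0.1577, "dz": 0, "twist": 0}, {"claw": 1, "dx": 0.0892, "dy": -0.1577, "dz": 0, "twist": 0}, {"claw": 1, "dx": 0.0892, "dy": -0.1577, "dz": 0, "twist": 0}, {"claw": 1, "dx": 0.0892, "dy": -0.1577, "dz": 0, "twist": 0}, {"claw": 1, "dx": 0, "dy": 0, "dz": 0, "twist": 0}, {"claw": 1, "dx": 0, "dy": 0, "dz": 0, "twist": 0}])

```text
time: 2.45
eef_pos: [534.7, 45.8, 231.1]
tcp_rot: [[0.992, 0.123, -0.0], [0.123, -0.992, -0.0], [-0.0, -0.0, -1.0]]
force: [-0.8, -0.5, -0.2]
finger_gap: 85.4
gripper_force: 0.0
```

Run:
```python
from h import *
go(535,45,231,6.9)
im,d=env.read_camera("wrist");W=world("wrist",d);W[d==0]=np.nan
cv2.imwrite("pics/w2.png",im[...,::-1]);np.save("w2_w.npy",W);np.save("w2_i.npy",im)
for lo,hi in [(70,90),(52,66)]:
    m=(W[...,2]>lo)&(W[...,2]<hi)&(np.hypot(W[...,0]-535,W[...,1]-45)<(70 if lo>60 else 300));p=W[m][:,:2].astype(np.float32)
    print(lo,len(p),cv2.minAreaRect(p),np.median(W[m],0))
```

```text
t 2.45 pos [534.7  45.8 231.1] yaw 7.07 gap 85.4 F [-0.8 -0.5 -0.2] | twist 0.0009 shift mm [0.2 0.9 0.1] share [0.0009 0.0035 0.0004] rows 0.0
70 1094 ((533.9434814453125, 41.400638580322266), (79.1220703125, 13.955973625183105), 6.752103328704834) [536.99841265  41.92259855  80.52950327]
52 9365 ((494.2364807128906, 80.41996765136719), (232.86434936523438, 503.7048645019531), 10.625164031982422) [530.78638527  99.27322826  60.59162197]
```

View pics/w2.png

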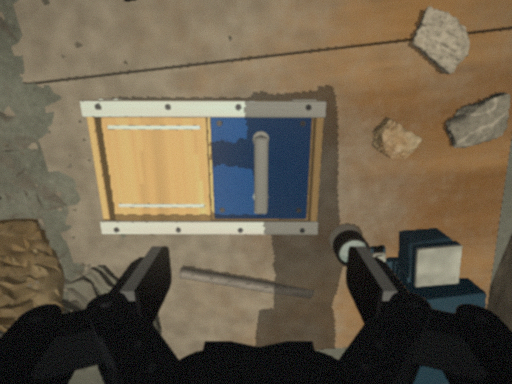

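The wrist view is clear: bar from (262,132) to (261,212), deck at (155,165), tan stone at (397,138), loupe at (350,240). The bar measures 79x14 mm with its top at 80.5 mm, all as specified.

Run:
```python
from h import *
W=np.load("w2_w.npy");im=np.load("w2_i.npy").astype(int)
m=np.zeros(W.shape[:2],bool);m[90:245,75:330]=1
m&=(W[...,2]>55)&(W[...,2]<65);n,l,st,c=cv2.connectedComponentsWithStats(m.astype(np.uint8))
k=np.zeros_like(m)
for i in range(1,n):
    if st[i,4]>300: print(st[i]);k|=l==i
print("case",cv2.minAreaRect(W[k][:,:2].astype(np.float32)))
t=np.zeros(m.shape,bool);t[110:165,365:430]=1;t&=W[...,2]>8
p=W[t];print("tan",len(p),cv2.minAreaRect(p[:,:2].astype(np.float32)),np.percentile(p[:,2],[50,98]),p[:,:2].mean(0))
go(533.9,41.4,54,6.8)
```

```text
[  80  101  247   17 4024]
[ 100  221  219   14 2945]
case ((526.4942016601562, 98.70077514648438), (145.85047912597656, 245.72454833984375), 6.935621738433838)
tan 1270 ((579.3797607421875, -112.0543212890625), (49.23021697998047, 37.96113586425781), 64.78082275390625) [21.8588298  25.60949591] [ 580.97021603 -110.67017387]
t 2.5 pos [534.4  44.3 231.2] yaw 6.93 gap 85.3 F [ 0.  -0.8 -0.2] | twist 0.0007 shift mm [ -0.8   2.8 177.2] share [-0.0033  0.0113  0.7087] rows 3.5
```

>>> carry_out(deltas=[{"claw": 1, "dx": -0.003, "dy": 0.011, "dz": 0.12, "twist": 0}, {"claw": 1, "dx": 0, "dy": 0, "dz": 0.12, "twist": 0}, {"claw": 1, "dx": 0, "dy": 0, "dz": 0.12, "twist": 0}, {"claw": 1, "dx": 0, "dy": 0, "dz": 0.12, "twist": 0}, {"claw": 1, "dx": 0, "dy": 0, "dz": 0.12, "twist": 0}, {"claw": 1, "dx": 0, "dy": 0, "dz": 0.106, "twist": 0}, {"claw": 0.5, "dx": 0, "dy": 0, "dz": 0, "twist": 0}, {"claw": 0.5, "dx": 0, "dy": 0, "dz": 0, "twist": 0}, {"claw": 0, "dx": 0, "dy": 0, "dz": 0, "twist": 0}, {"claw": 0, "dx": 0, "dy": 0, "dz": 0, "twist": 0}], grip_force=40)

```text
time: 3.5
eef_pos: [535.1, 41.8, 56.3]
tcp_rot: [[0.993, 0.12, 0.002], [0.12, -0.993, 0.0], [0.002, 0.0, -1.0]]
force: [0.7, -0.5, -0.6]
finger_gap: 28.1
gripper_force: 0.0
```

>>> carry_out(deltas=[{"claw": 0, "dx": 0, "dy": 0, "dz": 0, "twist": 0}, {"claw": 0, "dx": 0, "dy": 0, "dz": 0, "twist": 0}, {"claw": 0, "dx": 0, "dy": 0, "dz": 0, "twist": 0}, {"claw": 0, "dx": 0, "dy": 0, "dz": 0, "twist": 0}, {"claw": 0, "dx": 0, "dy": 0, "dz": 0, "twist": 0}, {"claw": 0, "dx": 0, "dy": 0, "dz": 0, "twist": 0}, {"claw": 0, "dx": 0, "dy": 0, "dz": 0, "twist": 0}, {"claw": 0, "dx": 0, "dy": 0, "dz": 0, "twist": 0}, {"claw": 0, "dx": 0, "dy": 0, "dz": 0, "twist": 0}, {"claw": 0, "dx": 0, "dy": 0, "dz": 0, "twist": 0}])

```text
time: 4.5
eef_pos: [534.9, 42.1, 56.1]
tcp_rot: [[0.993, 0.121, 0.002], [0.121, -0.993, 0.0], [0.002, 0.0, -1.0]]
force: [-1.4, -0.6, 8.0]
finger_gap: 13.4
gripper_force: 39.3
```

>>> carry_out(deltas=[{"claw": 0, "dx": 0, "dy": 0, "dz": -0.011, "twist": 0}, {"claw": 0, "dx": 0, "dy": 0, "dz": -0.011, "twist": 0}, {"claw": 0, "dx": 0, "dy": 0, "dz": -0.011, "twist": 0}, {"claw": 0, "dx": 0, "dy": 0, "dz": -0.011, "twist": 0}, {"claw": 0, "dx": 0, "dy": 0, "dz": 0, "twist": 0}, {"claw": 0, "dx": 0, "dy": 0, "dz": 0, "twist": 0}, {"claw": 0, "dx": 0, "dy": 0, "dz": 0, "twist": 0}, {"claw": 0, "dx": 0, "dy": 0, "dz": 0, "twist": 0}, {"claw": 0, "dx": 0, "dy": 0, "dz": 0, "twist": 0}, {"claw": 0, "dx": 0, "dy": 0, "dz": 0, "twist": 0}])

```text
time: 5.5
eef_pos: [534.2, 42.0, 65.7]
tcp_rot: [[0.993, 0.121, -0.0], [0.121, -0.993, -0.0], [-0.0, -0.0, -1.0]]
force: [-0.6, -0.6, -2.5]
finger_gap: 13.2
gripper_force: 39.3
```

Run:
```python
from h import *
# slide 113 mm along case +y at this height
s=env.observe();p=s["eef_pos"];a=np.radians(6.9)
go(p[0]-113*np.sin(a),p[1]+113*np.cos(a),p[2],6.9)
```

```text
t 5.5 pos [534.2  42.   65.7] yaw 6.93 gap 13.2 F [-0.6 -0.6 -2.5] | twist 0.0002 shift mm [  -0. -113.    0.] share [-0.    -0.452  0.   ] rows 2.3
```

>>> carry_out(deltas=[{"claw": 0, "dx": 0, "dy": 0, "dz": -0.004, "twist": 0}, {"claw": 0, "dx": 0, "dy": -0.0565, "dz": 0, "twist": 0}, {"claw": 0, "dx": 0, "dy": -0.0565, "dz": 0, "twist": 0}, {"claw": 0, "dx": 0, "dy": -0.0565, "dz": 0, "twist": 0}, {"claw": 0, "dx": 0, "dy": -0.0565, "dz": 0, "twist": 0}, {"claw": 0, "dx": 0, "dy": -0.0565, "dz": 0, "twist": 0}, {"claw": 0, "dx": 0, "dy": -0.0565, "dz": 0, "twist": 0}, {"claw": 0, "dx": 0, "dy": -0.0565, "dz": 0, "twist": 0}, {"claw": 0, "dx": 0, "dy": -0.0565, "dz": 0, "twist": 0}, {"claw": 0, "dx": 0, "dy": 0, "dz": 0, "twist": 0}])

```text
time: 6.5
eef_pos: [520.3, 157.2, 66.8]
tcp_rot: [[0.992, 0.124, 0.0], [0.124, -0.992, 0.001], [0.0, -0.001, -1.0]]
force: [-0.7, 0.5, -1.8]
finger_gap: 13.5
gripper_force: 39.3
```

>>> carry_out(deltas=[{"claw": 0, "dx": 0, "dy": 0, "dz": 0.008, "twist": 0}, {"claw": 0, "dx": 0, "dy": 0, "dz": 0.008, "twist": 0}, {"claw": 0, "dx": 0, "dy": 0, "dz": 0.004, "twist": 0}, {"claw": 0, "dx": 0, "dy": 0, "dz": 0.002, "twist": 0}, {"claw": 0, "dx": 0, "dy": 0, "dz": 0, "twist": 0}, {"claw": 0, "dx": 0, "dy": 0, "dz": 0, "twist": 0}, {"claw": 0, "dx": 0, "dy": 0, "dz": 0, "twist": 0}, {"claw": 0, "dx": 0, "dy": 0, "dz": 0, "twist": 0}, {"claw": 0, "dx": 0, "dy": 0, "dz": 0, "twist": 0}, {"claw": 0, "dx": 0, "dy": 0, "dz": 0, "twist": 0}])

```text
time: 7.5
eef_pos: [520.6, 153.2, 62.1]
tcp_rot: [[0.993, 0.119, 0.0], [0.119, -0.993, -0.0], [0.0, 0.0, -1.0]]
force: [-3.7, -1.3, 10.9]
finger_gap: 13.3
gripper_force: 41.1
```

>>> carry_out(deltas=[{"claw": 1, "dx": 0, "dy": 0, "dz": 0, "twist": 0}, {"claw": 1, "dx": 0, "dy": 0, "dz": 0, "twist": 0}, {"claw": 1, "dx": 0, "dy": 0, "dz": 0, "twist": 0}, {"claw": 1, "dx": 0, "dy": 0, "dz": 0, "twist": 0}, {"claw": 1, "dx": 0, "dy": 0, "dz": 0, "twist": 0}, {"claw": 1, "dx": 0, "dy": 0, "dz": 0, "twist": 0}, {"claw": 1, "dx": 0, "dy": 0, "dz": -0.14, "twist": 0}, {"claw": 1, "dx": 0, "dy": 0, "dz": -0.14, "twist": 0}, {"claw": 1, "dx": 0, "dy": 0, "dz": -0.14, "twist": 0}, {"claw": 1, "dx": 0, "dy": 0, "dz": -0.14, "twist": 0}])

```text
time: 8.5
eef_pos: [520.3, 154.1, 202.7]
tcp_rot: [[0.993, 0.121, -0.0], [0.121, -0.993, -0.0], [-0.0, -0.0, -1.0]]
force: [-0.3, -0.6, 0.5]
finger_gap: 85.7
gripper_force: 0.0
```

Run:
```python
from h import *
im,d=env.read_camera("wrist");W=world("wrist",d);W[d==0]=np.nan
m=(W[...,2]>77)&(W[...,2]<95)&(np.hypot(W[...,0]-520,W[...,1]-155)<70)
r=cv2.minAreaRect(W[m][:,:2].astype(np.float32));print(m.sum(),r,np.median(W[m],0))
a=np.radians(6.9);q=np.array(r[0])-[526.5,98.7];print("case xy",q[0]*np.cos(a)+q[1]*np.sin(a),-q[0]*np.sin(a)+q[1]*np.cos(a))
go(566,-105,231,6.9)  # view pose near stone
```

```text
1342 ((523.144287109375, 154.09861755371094), (79.7141342163086, 13.876483917236328), 7.417763710021973) [526.51015028 154.2501307   92.00007596]
case xy 3.3240061791371707 55.40052904790436
t 8.55 pos [522.8 155.  208.2] yaw 6.91 gap 85.0 F [3.  0.9 4.1] | twist 0.0001 shift mm [ 11.6 263.3 -22.8] share [ 0.0465  1.0531 -0.0911] rows 5.3
```

>>> carry_out(deltas=[{"claw": 1, "dx": 0.008, "dy": 0.17, "dz": 0, "twist": 0}, {"claw": 1, "dx": 0.008, "dy": 0.17, "dz": 0, "twist": 0}, {"claw": 1, "dx": 0.008, "dy": 0.17, "dz": 0, "twist": 0}, {"claw": 1, "dx": 0.008, "dy": 0.17, "dz": 0, "twist": 0}, {"claw": 1, "dx": 0.008, "dy": 0.17, "dz": 0, "twist": 0}, {"claw": 1, "dx": 0.008, "dy": 0.17, "dz": 0, "twist": 0}, {"claw": 1, "dx": 0, "dy": 0.03, "dz": 0, "twist": 0}, {"claw": 1, "dx": 0, "dy": 0, "dz": 0, "twist": 0}, {"claw": 1, "dx": 0, "dy": 0, "dz": 0, "twist": 0}, {"claw": 1, "dx": 0, "dy": 0, "dz": 0, "twist": 0}])

```text
time: 9.55
eef_pos: [564.2, -102.8, 201.2]
tcp_rot: [[0.992, 0.123, -0.0], [0.123, -0.992, 0.001], [-0.0, -0.001, -1.0]]
force: [0.3, 0.2, -0.7]
finger_gap: 85.4
gripper_force: 0.0
```

Run:
```python
from h import *
im,d=env.read_camera("wrist");W=world("wrist",d);W[d==0]=np.nan
cv2.imwrite("pics/w3.png",im[...,::-1])
m=(W[...,2]>6)&(W[...,2]<40)&(np.hypot(W[...,0]-579,W[...,1]+112)<42)
p=W[m];r=cv2.minAreaRect(p[:,:2].astype(np.float32));print(m.sum(),r,np.percentile(p[:,2],[50,99]),p[:,:2].mean(0))
h=cv2.convexHull(p[:,:2].astype(np.float32))[:,0]
for a in range(-90,90,10):
    q=h@[np.cos(np.radians(a)),np.sin(np.radians(a))];print(a,np.ptp(q).round(1),end="; ")
print(np.round(env.observe()["joints"],2))
go(*r[0],14,64.8)
```

```text
1372 ((579.8696899414062, -111.29277038574219), (49.50143051147461, 38.0402717590332), 65.74500274658203) [22.05523194 26.2821476 ] [ 582.21704268 -111.8822341 ]
-90 50.7; -80 50.3; -70 50.5; -60 49.2; -50 47.5; -40 44.5; -30 40.4; -20 39.3; -10 42.2; 0 44.4; 10 47.1; 20 49.8; 30 51.0; 40 50.7; 50 49.2; 60 48.6; 70 49.8; 80 50.4; [ 0.11  0.45 -0.02  1.75  0.01  0.94 -1.36]
t 9.6 pos [ 564.2 -103.   201.3] yaw 7.08 gap 85.3 F [ 0.3 -0.4  0.2] | twist -0.3207 shift mm [ -0.8  17.7 187.3] share [-0.0034  0.0708  0.7493] rows 3.8
```

View pics/w3.png

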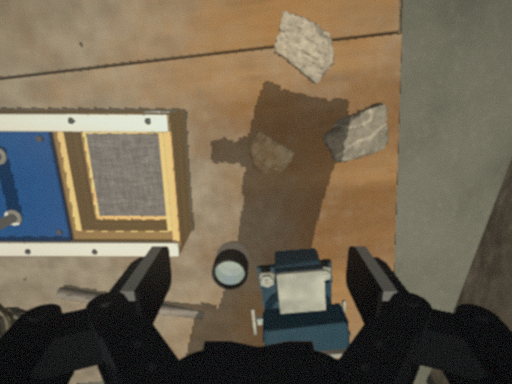

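The well is open. The tan stone is at (272,152), clear of its neighbours, and measures about 50x39 mm. Its short side points about −25°.

>>> carry_out(deltas=[{"claw": 1, "dx": 0, "dy": 0, "dz": 0, "twist": -0.0458}, {"claw": 1, "dx": 0, "dy": 0, "dz": 0, "twist": -0.0458}, {"claw": 1, "dx": 0, "dy": 0, "dz": 0, "twist": -0.0458}, {"claw": 1, "dx": 0, "dy": 0, "dz": 0, "twist": -0.0458}, {"claw": 1, "dx": 0, "dy": 0, "dz": 0, "twist": -0.0458}, {"claw": 1, "dx": 0, "dy": 0, "dz": 0, "twist": -0.0458}, {"claw": 1, "dx": 0, "dy": 0, "dz": 0, "twist": -0.0458}, {"claw": 1, "dx": -0.0034, "dy": 0.07, "dz": 0.13, "twist": 0}, {"claw": 1, "dx": 0, "dy": 0, "dz": 0.15, "twist": 0}, {"claw": 1, "dx": 0, "dy": 0, "dz": 0.15, "twist": 0}])

```text
time: 10.6
eef_pos: [580.2, -112.2, 93.0]
tcp_rot: [[0.427, 0.904, 0.002], [0.904, -0.427, 0.0], [0.001, 0.001, -1.0]]
force: [-0.3, -0.6, -0.4]
finger_gap: 85.5
gripper_force: 0.0
```

Run:
```python
from h import *
go(580,-111.5,1,65)
```

```text
t 10.6 pos [ 580.2 -112.2   93. ] yaw 64.71 gap 85.5 F [-0.3 -0.6 -0.4] | twist -0.0016 shift mm [ 0.5 -0.5 92. ] share [ 0.002  -0.002   0.3681] rows 1.8
```

>>> carry_out(deltas=[{"claw": 1, "dx": 0, "dy": 0, "dz": 0.09, "twist": 0}, {"claw": 1, "dx": 0, "dy": 0, "dz": 0.09, "twist": 0}, {"claw": 1, "dx": 0, "dy": 0, "dz": 0.09, "twist": 0}, {"claw": 1, "dx": 0, "dy": 0, "dz": 0.07, "twist": 0}, {"claw": 1, "dx": 0, "dy": 0, "dz": 0.028, "twist": 0}, {"claw": 0.6, "dx": 0, "dy": 0, "dz": 0, "twist": 0}, {"claw": 0.6, "dx": 0, "dy": 0, "dz": 0, "twist": 0}, {"claw": 0.2, "dx": 0, "dy": 0, "dz": 0, "twist": 0}, {"claw": 0.2, "dx": 0, "dy": 0, "dz": 0, "twist": 0}, {"claw": 0.2, "dx": 0, "dy": 0, "dz": 0, "twist": 0}], grip_force=40)

```text
time: 11.6
eef_pos: [580.4, -113.2, 3.1]
tcp_rot: [[0.428, 0.904, 0.002], [0.904, -0.428, -0.0], [0.001, 0.002, -1.0]]
force: [-1.3, 1.0, 6.7]
finger_gap: 36.7
gripper_force: 40.1
```

>>> carry_out(deltas=[{"claw": 0.2, "dx": 0, "dy": 0, "dz": 0, "twist": 0}, {"claw": 0.2, "dx": 0, "dy": 0, "dz": 0, "twist": 0}, {"claw": 0.2, "dx": 0, "dy": 0, "dz": 0, "twist": 0}, {"claw": 0.2, "dx": 0, "dy": 0, "dz": -0.02, "twist": 0}, {"claw": 0.2, "dx": 0, "dy": 0, "dz": -0.06, "twist": 0}, {"claw": 0.2, "dx": 0, "dy": 0, "dz": -0.12, "twist": 0}, {"claw": 0.2, "dx": 0, "dy": 0, "dz": -0.12, "twist": 0}, {"claw": 0.2, "dx": 0, "dy": 0, "dz": -0.12, "twist": 0}, {"claw": 0.2, "dx": 0, "dy": 0, "dz": -0.12, "twist": 0}, {"claw": 0.2, "dx": 0, "dy": 0, "dz": 0, "twist": 0}])

```text
time: 12.6
eef_pos: [581.8, -113.5, 146.4]
tcp_rot: [[0.429, 0.903, 0.007], [0.903, -0.429, -0.001], [0.002, 0.007, -1.0]]
force: [1.3, -0.6, -0.9]
finger_gap: 36.9
gripper_force: 40.2
```

Run:
```python
from h import *
a=np.radians(6.93);w=np.array([526.5+57*np.sin(a),98.7-57*np.cos(a)]);print(w)
go(w[0],w[1],160,6.9)
im,d=env.read_camera("wrist");cv2.imwrite("pics/w4.png",im[...,::-1])
```

```text
[533.37742785  42.11642477]
t 12.6 pos [ 581.8 -113.5  146.4] yaw 64.61 gap 36.9 F [ 1.3 -0.6 -0.9] | twist 0.3206 shift mm [ -29.4 -160.3  -13.6] share [-0.1175 -0.6411 -0.0546] rows 3.3
```

View pics/w4.png

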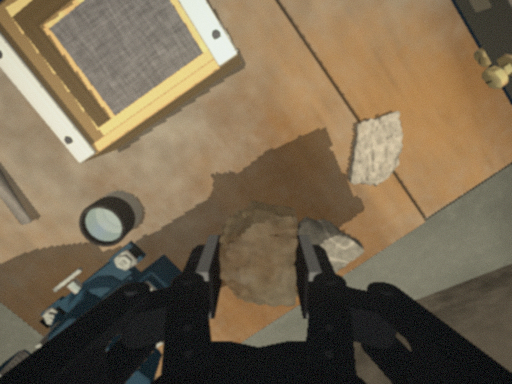

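The stone is held square between the pads at (260,255), and the neighbouring stones are undisturbed. Next I turn back and carry it over the well.

>>> carry_out(deltas=[{"claw": 0.2, "dx": 0, "dy": 0, "dz": 0, "twist": 0.0458}, {"claw": 0.2, "dx": 0, "dy": 0, "dz": 0, "twist": 0.0458}, {"claw": 0.2, "dx": 0, "dy": 0, "dz": 0, "twist": 0.0458}, {"claw": 0.2, "dx": 0, "dy": 0, "dz": 0, "twist": 0.0458}, {"claw": 0.2, "dx": 0, "dy": 0, "dz": 0, "twist": 0.0458}, {"claw": 0.2, "dx": 0, "dy": 0, "dz": 0, "twist": 0.0458}, {"claw": 0.2, "dx": 0, "dy": 0, "dz": 0, "twist": 0.0458}, {"claw": 0.2, "dx": -0.039, "dy": -0.13, "dz": 0, "twist": 0}, {"claw": 0.2, "dx": -0.039, "dy": -0.13, "dz": 0, "twist": 0}, {"claw": 0.2, "dx": -0.039, "dy": -0.13, "dz": 0, "twist": 0}])

```text
time: 13.65
eef_pos: [537.4, -19.1, 140.7]
tcp_rot: [[0.993, 0.12, -0.002], [0.12, -0.993, -0.0], [-0.002, -0.0, -1.0]]
force: [0.5, -0.2, -0.0]
finger_gap: 36.2
gripper_force: 40.2
```

>>> carry_out(deltas=[{"claw": 0.2, "dx": 0, "dy": -0.13, "dz": 0, "twist": 0}, {"claw": 0.2, "dx": 0, "dy": -0.12, "dz": 0, "twist": 0}, {"claw": 0.2, "dx": 0, "dy": 0, "dz": 0, "twist": 0}, {"claw": 0.2, "dx": 0, "dy": 0, "dz": 0, "twist": 0}, {"claw": 0.2, "dx": 0, "dy": 0, "dz": 0, "twist": 0}, {"claw": 0.2, "dx": 0, "dy": 0, "dz": 0.06, "twist": 0}, {"claw": 0.2, "dx": 0, "dy": 0, "dz": 0.08, "twist": 0}, {"claw": 0.2, "dx": 0, "dy": 0, "dz": 0.06, "twist": 0}, {"claw": 0.2, "dx": 0, "dy": 0, "dz": 0, "twist": 0}, {"claw": 0.2, "dx": 0, "dy": 0, "dz": 0, "twist": 0}])

```text
time: 14.65
eef_pos: [531.3, 41.0, 91.8]
tcp_rot: [[0.993, 0.119, -0.001], [0.119, -0.993, -0.0], [-0.001, 0.0, -1.0]]
force: [-0.8, -0.2, -0.2]
finger_gap: 36.1
gripper_force: 40.2
```

Run:
```python
from h import *
go(533.4,42.1,7,6.9)
```

```text
t 14.65 pos [531.3  41.   91.8] yaw 6.83 gap 36.1 F [-0.8 -0.2 -0.2] | twist -0.0004 shift mm [ 2.2 -0.8 84.8] share [ 0.0089 -0.0033  0.3393] rows 1.7
```

>>> carry_out(deltas=[{"claw": 0.2, "dx": 0.008, "dy": -0.003, "dz": 0.04, "twist": 0}, {"claw": 0.2, "dx": 0, "dy": 0, "dz": 0.06, "twist": 0}, {"claw": 0.2, "dx": 0, "dy": 0, "dz": 0.06, "twist": 0}, {"claw": 0.2, "dx": 0, "dy": 0, "dz": 0.06, "twist": 0}, {"claw": 0.2, "dx": 0, "dy": 0, "dz": 0.05, "twist": 0}, {"claw": 0.2, "dx": 0, "dy": 0, "dz": 0.03, "twist": 0}, {"claw": 0.2, "dx": 0, "dy": 0, "dz": 0.02, "twist": 0}, {"claw": 0.2, "dx": 0, "dy": 0, "dz": 0, "twist": 0}, {"claw": 0.2, "dx": 0, "dy": 0, "dz": 0, "twist": 0}, {"claw": 0.2, "dx": 0, "dy": 0, "dz": 0, "twist": 0}])

```text
time: 15.65
eef_pos: [533.6, 43.1, 12.3]
tcp_rot: [[0.993, 0.121, 0.001], [0.121, -0.993, 0.0], [0.001, -0.0, -1.0]]
force: [-0.3, -0.1, -0.6]
finger_gap: 36.5
gripper_force: 40.3
```

Run:
```python
from h import *
go(533.4,42.1,7,6.9)
```

```text
t 15.65 pos [533.6  43.1  12.3] yaw 6.93 gap 36.5 F [-0.3 -0.1 -0.6] | twist 0.0001 shift mm [-0.3  1.   5.3] share [-0.0011  0.004   0.0212] rows 0.1
```

Lower in 1 mm rows until contact.

>>> carry_out(deltas=[{"claw": 0.2, "dx": 0, "dy": 0, "dz": 0.004, "twist": 0}, {"claw": 0.2, "dx": 0, "dy": 0, "dz": 0.004, "twist": 0}, {"claw": 0.2, "dx": 0, "dy": 0, "dz": 0.004, "twist": 0}, {"claw": 0.2, "dx": 0, "dy": 0, "dz": 0.004, "twist": 0}, {"claw": 0.2, "dx": 0, "dy": 0, "dz": 0.004, "twist": 0}, {"claw": 0.2, "dx": 0, "dy": 0, "dz": 0, "twist": 0}, {"claw": 0.2, "dx": 0, "dy": 0, "dz": 0, "twist": 0}, {"claw": 0.2, "dx": 0, "dy": 0, "dz": 0, "twist": 0}, {"claw": 0.2, "dx": 0, "dy": 0, "dz": 0, "twist": 0}, {"claw": 0.2, "dx": 0, "dy": 0, "dz": 0, "twist": 0}])

```text
time: 16.65
eef_pos: [533.2, 43.1, 7.0]
tcp_rot: [[0.993, 0.121, 0.0], [0.121, -0.993, 0.0], [0.0, -0.0, -1.0]]
force: [-1.3, -0.8, 5.5]
finger_gap: 36.6
gripper_force: 40.9
```

>>> carry_out(deltas=[{"claw": 0.5, "dx": 0, "dy": 0, "dz": 0, "twist": 0}, {"claw": 0.6, "dx": 0, "dy": 0, "dz": 0, "twist": 0}, {"claw": 0.6, "dx": 0, "dy": 0, "dz": 0, "twist": 0}, {"claw": 0.6, "dx": 0, "dy": 0, "dz": 0, "twist": 0}, {"claw": 0.6, "dx": 0, "dy": 0, "dz": 0, "twist": 0}, {"claw": 0.6, "dx": 0, "dy": 0, "dz": -0.04, "twist": 0}, {"claw": 0.6, "dx": 0, "dy": 0, "dz": -0.1, "twist": 0}, {"claw": 0.6, "dx": 0, "dy": 0, "dz": -0.16, "twist": 0}, {"claw": 0.6, "dx": 0, "dy": 0, "dz": -0.16, "twist": 0}, {"claw": 0.6, "dx": 0, "dy": 0, "dz": -0.16, "twist": 0}])

```text
time: 17.65
eef_pos: [532.8, 43.0, 164.1]
tcp_rot: [[0.993, 0.121, 0.0], [0.121, -0.993, 0.0], [0.0, -0.0, -1.0]]
force: [1.1, 0.2, -0.3]
finger_gap: 51.3
gripper_force: 0.0
```

>>> carry_out(deltas=[{"claw": 1, "dx": 0, "dy": -0.11, "dz": -0.1, "twist": 0}, {"claw": 1, "dx": 0, "dy": -0.11, "dz": 0, "twist": 0}, {"claw": 1, "dx": 0, "dy": -0.11, "dz": 0, "twist": 0}, {"claw": 1, "dx": 0, "dy": -0.11, "dz": 0, "twist": 0}, {"claw": 1, "dx": 0, "dy": 0, "dz": 0, "twist": 0}, {"claw": 1, "dx": 0, "dy": 0, "dz": 0, "twist": 0}, {"claw": 1, "dx": 0, "dy": 0, "dz": 0, "twist": 0}, {"claw": 1, "dx": 0, "dy": 0, "dz": 0, "twist": 0}, {"claw": 1, "dx": 0, "dy": 0, "dz": 0, "twist": 0}, {"claw": 1, "dx": 0, "dy": 0, "dz": 0, "twist": 0}])

```text
time: 18.65
eef_pos: [520.0, 151.7, 186.8]
tcp_rot: [[0.993, 0.12, -0.0], [0.12, -0.993, -0.0], [-0.0, 0.0, -1.0]]
force: [0.1, -0.3, 0.1]
finger_gap: 85.6
gripper_force: 0.0
```

Run:
```python
from h import *
im,d=env.read_camera("wrist");W=world("wrist",d);W[d==0]=np.nan
cv2.imwrite("pics/w5.png",im[...,::-1])
m=(W[...,2]>77)&(W[...,2]<95)&(np.hypot(W[...,0]-520,W[...,1]-155)<70)
r=cv2.minAreaRect(W[m][:,:2].astype(np.float32));print(m.sum(),r,np.median(W[m],0))
m=(W[...,2]>10)&(W[...,2]<60)&(np.hypot(W[...,0]-533,W[...,1]-42)<40);print("stone",m.sum(),np.percentile(W[m],[5,50,95],axis=0).round(1))
go(*r[0],60,6.9)
```

```text
1495 ((520.0938110351562, 152.67852783203125), (79.2029037475586, 13.891207695007324), 6.478995323181152) [523.33374059 153.14268153  86.53168837]
stone 1543 [[515.6  27.5  14.5]
 [537.1  44.4  25.7]
 [556.4  60.7  29. ]]
t 18.7 pos [520.  151.8 186.8] yaw 6.88 gap 85.7 F [ 0.   1.  -0.5] | twist -0.0001 shift mm [  0.2  -0.8 126.8] share [ 0.0007 -0.0033  0.5072] rows 2.5
```

View pics/w5.png

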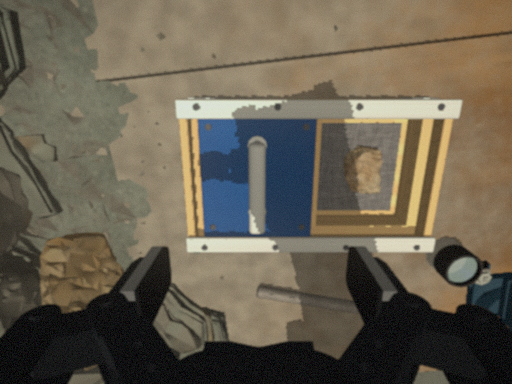

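The stone lies flat in the middle of the well at (365,170), with its top at 29 mm, below the hatch underside at 34 mm. The hatch bar is at (257,185). Next I regrasp the hatch.

>>> carry_out(deltas=[{"claw": 1, "dx": 0, "dy": -0.003, "dz": 0.1, "twist": 0}, {"claw": 1, "dx": 0, "dy": 0, "dz": 0.1, "twist": 0}, {"claw": 1, "dx": 0, "dy": 0, "dz": 0.1, "twist": 0}, {"claw": 1, "dx": 0, "dy": 0, "dz": 0.1, "twist": 0}, {"claw": 1, "dx": 0, "dy": 0, "dz": 0.1, "twist": 0}, {"claw": 0.5, "dx": 0, "dy": 0, "dz": 0, "twist": 0}, {"claw": 0.5, "dx": 0, "dy": 0, "dz": 0, "twist": 0}, {"claw": 0, "dx": 0, "dy": 0, "dz": 0, "twist": 0}, {"claw": 0, "dx": 0, "dy": 0, "dz": 0, "twist": 0}, {"claw": 0, "dx": 0, "dy": 0, "dz": 0, "twist": 0}], grip_force=40)

```text
time: 19.7
eef_pos: [520.4, 153.2, 62.9]
tcp_rot: [[0.993, 0.121, 0.002], [0.121, -0.993, 0.001], [0.002, -0.0, -1.0]]
force: [-5.6, -1.3, 17.9]
finger_gap: 13.2
gripper_force: 40.4
```

>>> carry_out(deltas=[{"claw": 0, "dx": 0, "dy": 0, "dz": 0, "twist": 0}, {"claw": 0, "dx": 0, "dy": 0, "dz": 0, "twist": 0}, {"claw": 0, "dx": 0, "dy": 0, "dz": 0, "twist": 0}, {"claw": 0, "dx": 0, "dy": 0, "dz": 0, "twist": 0}, {"claw": 0, "dx": 0, "dy": 0, "dz": -0.01, "twist": 0}, {"claw": 0, "dx": 0, "dy": 0, "dz": -0.01, "twist": 0}, {"claw": 0, "dx": 0, "dy": 0, "dz": 0, "twist": 0}, {"claw": 0, "dx": 0, "dy": 0, "dz": 0, "twist": 0}, {"claw": 0, "dx": 0, "dy": 0, "dz": 0, "twist": 0}, {"claw": 0, "dx": 0, "dy": 0, "dz": 0, "twist": 0}])

```text
time: 20.7
eef_pos: [519.7, 153.0, 66.7]
tcp_rot: [[0.993, 0.121, -0.0], [0.121, -0.993, -0.0], [-0.0, 0.0, -1.0]]
force: [-0.0, -0.4, -2.9]
finger_gap: 13.1
gripper_force: 39.2
```

Run:
```python
from h import *
go(534.2,41.8,66,6.9)
```

```text
t 20.7 pos [519.7 153.   66.7] yaw 6.92 gap 13.1 F [-0.  -0.4 -2.9] | twist 0.0001 shift mm [  1.  112.2   0.7] share [0.0041 0.4486 0.0027] rows 2.2
```

>>> carry_out(deltas=[{"claw": 0, "dx": 0.002, "dy": 0.056, "dz": 0, "twist": 0}, {"claw": 0, "dx": 0.002, "dy": 0.056, "dz": 0, "twist": 0}, {"claw": 0, "dx": 0, "dy": 0.056, "dz": 0, "twist": 0}, {"claw": 0, "dx": 0, "dy": 0.056, "dz": 0, "twist": 0}, {"claw": 0, "dx": 0, "dy": 0.056, "dz": 0, "twist": 0}, {"claw": 0, "dx": 0, "dy": 0.056, "dz": 0, "twist": 0}, {"claw": 0, "dx": 0, "dy": 0.056, "dz": 0, "twist": 0}, {"claw": 0, "dx": 0, "dy": 0.056, "dz": 0, "twist": 0}, {"claw": 0, "dx": 0, "dy": 0, "dz": 0, "twist": 0}, {"claw": 0, "dx": 0, "dy": 0, "dz": 0, "twist": 0}])

```text
time: 21.7
eef_pos: [534.5, 41.4, 66.9]
tcp_rot: [[0.993, 0.12, 0.0], [0.12, -0.993, 0.0], [0.0, -0.0, -1.0]]
force: [0.1, 0.1, -1.6]
finger_gap: 13.1
gripper_force: 40.5
```

Run:
```python
from h import *
go(534.2,41.8,56,6.9)
```

```text
t 21.7 pos [534.5  41.4  66.9] yaw 6.9 gap 13.1 F [ 0.1  0.1 -1.6] | twist 0.0 shift mm [-0.2 -0.4 10.9] share [-0.0009 -0.0018  0.0436] rows 0.2
```

>>> carry_out(deltas=[{"claw": 0, "dx": 0, "dy": -0.001, "dz": 0.008, "twist": 0}, {"claw": 0, "dx": 0, "dy": 0, "dz": 0.008, "twist": 0}, {"claw": 0, "dx": 0, "dy": 0, "dz": 0.008, "twist": 0}, {"claw": 0, "dx": 0, "dy": 0, "dz": 0.008, "twist": 0}, {"claw": 0, "dx": 0, "dy": 0, "dz": 0.006, "twist": 0}, {"claw": 0, "dx": 0, "dy": 0, "dz": 0.004, "twist": 0}, {"claw": 0, "dx": 0, "dy": 0, "dz": 0, "twist": 0}, {"claw": 0, "dx": 0, "dy": 0, "dz": 0, "twist": 0}, {"claw": 0, "dx": 0, "dy": 0, "dz": 0, "twist": 0}, {"claw": 0, "dx": 0, "dy": 0, "dz": 0, "twist": 0}])

```text
time: 22.7
eef_pos: [534.2, 42.3, 56.9]
tcp_rot: [[0.993, 0.121, 0.0], [0.121, -0.993, 0.0], [0.0, -0.0, -1.0]]
force: [-3.3, 0.3, 8.1]
finger_gap: 13.4
gripper_force: 41.9
```

>>> carry_out(deltas=[{"claw": 1, "dx": 0, "dy": 0, "dz": 0, "twist": 0}, {"claw": 1, "dx": 0, "dy": 0, "dz": 0, "twist": 0}, {"claw": 1, "dx": 0, "dy": 0, "dz": 0, "twist": 0}, {"claw": 1, "dx": 0, "dy": 0, "dz": 0, "twist": 0}, {"claw": 1, "dx": 0, "dy": 0, "dz": 0, "twist": 0}, {"claw": 1, "dx": 0, "dy": 0, "dz": -0.1, "twist": 0}, {"claw": 1, "dx": 0, "dy": 0, "dz": -0.16, "twist": 0}, {"claw": 1, "dx": 0, "dy": 0, "dz": -0.16, "twist": 0}, {"claw": 1, "dx": 0, "dy": 0, "dz": -0.16, "twist": 0}, {"claw": 1, "dx": 0, "dy": 0, "dz": 0, "twist": 0}])

```text
time: 23.7
eef_pos: [537.0, 42.5, 206.4]
tcp_rot: [[0.993, 0.12, 0.009], [0.12, -0.993, 0.001], [0.009, -0.0, -1.0]]
force: [1.1, -0.0, -0.5]
finger_gap: 85.6
gripper_force: 0.0
```

>>> carry_out(deltas=[{"claw": 1, "dx": 0, "dy": 0, "dz": 0, "twist": 0}, {"claw": 1, "dx": 0, "dy": 0, "dz": 0, "twist": 0}, {"claw": 1, "dx": 0, "dy": 0, "dz": 0, "twist": 0}, {"claw": 1, "dx": 0, "dy": 0, "dz": 0, "twist": 0}, {"claw": 1, "dx": 0, "dy": 0, "dz": 0, "twist": 0}, {"claw": 1, "dx": 0, "dy": 0, "dz": 0, "twist": 0}, {"claw": 1, "dx": 0, "dy": 0, "dz": 0, "twist": 0}, {"claw": 1, "dx": 0, "dy": 0, "dz": 0, "twist": 0}, {"claw": 1, "dx": 0, "dy": 0, "dz": 0, "twist": 0}, {"claw": 1, "dx": 0, "dy": 0, "dz": 0, "twist": 0}])

```text
time: 24.7
eef_pos: [534.3, 42.2, 201.4]
tcp_rot: [[0.993, 0.121, 0.0], [0.121, -0.993, 0.0], [0.0, -0.0, -1.0]]
force: [-0.1, 0.3, 0.5]
finger_gap: 85.3
gripper_force: 0.0
```

Run:
```python
from h import *
go(534.2,41.8,200,6.9)
im,d=env.read_camera("wrist");W=world("wrist",d);W[d==0]=np.nan
cv2.imwrite("pics/w6.png",im[...,::-1])
m=(W[...,2]>70)&(W[...,2]<95)&(np.hypot(W[...,0]-534,W[...,1]-42)<70)
r=cv2.minAreaRect(W[m][:,:2].astype(np.float32));print(m.sum(),r,np.median(W[m],0))
a=np.radians(6.93);q=np.array(r[0])-[526.5,98.7];print("case xy",q[0]*np.cos(a)+q[1]*np.sin(a),-q[0]*np.sin(a)+q[1]*np.cos(a))
X=(W[...,0]-526.5)*np.cos(a)+(W[...,1]-98.7)*np.sin(a);Y=-(W[...,0]-526.5)*np.sin(a)+(W[...,1]-98.7)*np.cos(a)
m=(abs(X)<50)&(abs(Y+57)<50)&(W[...,2]<50)
A=np.c_[X[m],Y[m]+57,np.ones(m.sum())];print("plate slope,z",np.linalg.lstsq(A,W[m][:,2],rcond=None)[0])
```

```text
t 24.7 pos [534.3  42.2 201.4] yaw 6.92 gap 85.3 F [-0.1  0.3  0.5] | twist 0.0001 shift mm [-0.2  0.4  1.4] share [-0.0007  0.0016  0.0055] rows 0.0
1302 ((534.0921020507812, 41.807064056396484), (78.90204620361328, 13.856573104858398), 6.500757217407227) [537.54542062  42.26346524  80.46153195]
case xy 0.6721265910793921 -57.39333079442257
plate slope,z [7.28434350e-04 1.97280768e-03 4.08523809e+01]
```

View pics/w6.png

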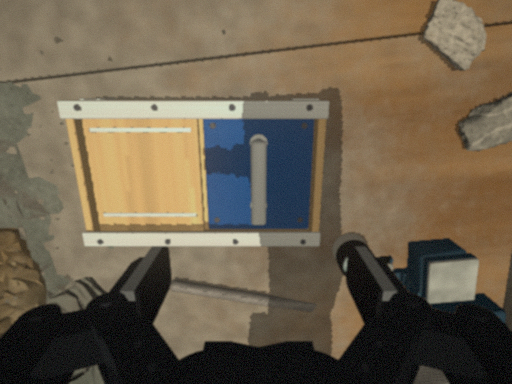

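The hatch is flat in its seat: bar at (259,180), bar top 80.5 mm as at the start, centred within 1 mm, no measurable tilt. The other stones and the loupe are in place.

```bash
python3 -c "
from rig import env
print(env.hand_in())"
```

```text
the job is handed in; nothing more can be done
None
```

The tan stone is in the well, the hatch is closed flat over it (within about 1 mm of centre), the other finds and the loupe look undisturbed, and the job is handed in at about 25 s; the hand-in returned no verdict.

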